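# Tip the drained rack and basket back upright

## Task

The white test-tube rack and the wire basket were laid on their long sides to drain. Push each one over so that it stands upright again where it is, the rack on its feet and the basket on its floor with the mouth up. Push near the upper edge so that it rolls over its lower edge; do not lift or carry it, and do not shove it along the counter. Leave the bottles and other things around them alone.

Things in the scene. Friction and masses are not known exactly. Their poses are not given: they have to be found in the camera images.
- rack: white plastic test-tube rack, 4 x 6 places: 162.5 mm long, 110 wide, 75 high when on its feet; 0.17 to 0.34 kg. Origin: middle of the underside, level with the soles of its four small black feet. Axes: z from the feet up through the grid top, y along its length, x across its width. The top is a grid of 5 mm bars with 21 mm square openings, the base a solid 5 mm plate 4 mm above the soles
- rack_mid (a point): centre of the rack, half-way up, axes as the rack's: grid top 37.5 mm along +z, soles 37.5 mm along -z, long sides 55 mm along +x and -x, ends 81 mm along +y and -y. At the start the rack lies on its -x long side, so it stands 110 mm tall and 75 mm deep, z level, grid top facing roughly towards the robot, base facing away
- rack_heel (a point): middle of the rack's lower long edge as it lies: the base-plate edge on the counter, about which it rolls upright; 55 mm along -x and 33.5 mm along -z from rack_mid. Once tilted about 35 degrees it drops onto its feet by itself
- basket: stainless wire basket, open at the top: 180 mm long, 120 wide, 80 high when on its floor; 0.27 to 0.53 kg, empty. Origin: middle of the underside of its floor. Axes: z from the floor up through the mouth, y along its length, x across its width. The rim of the mouth is a flat strip 10 mm high and 4 mm thick
- basket_mid (a point): centre of the basket, half-way up, axes as the basket's: mouth 40 mm along +z, floor 40 mm along -z, long sides 60 mm along +x and -x, ends 90 mm along +y and -y. At the start the basket lies on its +x long side, so it stands 120 mm tall and 80 mm deep, z level, mouth facing roughly away from the robot, floor facing the robot
- basket_heel (a point): middle of the basket's lower long edge as it lies: the floor edge on the counter, about which it rolls upright; 60 mm along +x and 40 mm along -z from basket_mid. Once tilted about 35 degrees it drops onto its floor by itself
- bottle_a: small screw-cap media bottle, clear glass with a blue cap, 56 mm across, 105 mm tall, standing between the rack and the basket; origin at the middle of its underside; not to be disturbed
- bottle_b: the same kind of bottle, 56 mm across, 105 mm tall, standing between the rack and the basket; origin at the middle of its underside; not to be disturbed
- canister: upright steel pipette canister, 68 mm across, 205 mm tall, to the right; origin at the middle of its underside; not to be disturbed
- detergent: yellow detergent bottle, 64 mm across, 215 mm tall, to the right; origin at the middle of its underside; not to be disturbed
- wash_bottle: white wash bottle with bent spout, 70 mm across, 188 mm tall, near left; origin at the middle of its underside; not to be disturbed
- beaker: glass beaker, 70 mm across, 90 mm tall, along the far edge; origin at the middle of its underside; not to be disturbed
- brush: bottle brush with blue grip, 195 mm long, 30 mm thick, lying along the far edge; origin at the middle of its length, on the counter; not to be disturbed
Things that resemble listed ones, but are neither listed nor needed, are in the scene too. What is shaped like the rack but brown or purple is not meant.

How it is judged:
At the end, for the whole second after the job is handed in: Rack and basket both stand upright on the counter (within 0.08 rad), at rest, each with the lower edge it was tipped over within 60 mm of where it began; every bystander is within 20 mm of its place (angle between each of rack_mid, basket_mid's own z axis and vertical below 0.08 rad and height (world z) of each of rack_heel, basket_heel below 0.012 m and height (world z) of each of rack_mid, basket_mid below 0.047 m and distance of each of rack_heel, basket_heel from where it was at the start of the episode below 0.06 m and linear speed of each of rack, basket below 0.02 m/s and distance of each of bottle_a, bottle_b, canister, detergent, wash_bottle, beaker, brush from where it was at the start of the episode below 0.02 m); the robot touches nothing.
It fails at once if the rack or the basket is lifted, carried or tipped the wrong way: the lower edge it should roll over is more than 20 mm above the counter (height (world z) of any of rack_heel, basket_heel above 0.02 m).
It fails at once if a bystander is knocked or shifted by more than 20 mm (distance of any of bottle_a, bottle_b, canister, detergent, wash_bottle, beaker, brush from where it was at the start of the episode above 0.02 m).
It also fails if it takes over 45 s, if anything falls off the work surface, if the arm or the gripper's body presses on something with over 40 N, if the wrist force passes 120 N, or if a joint passes its speed limit or range.

## Robot

A 7-joint arm with a two-finger parallel gripper is mounted at the origin on the work surface. World frame = base frame: x ahead of the robot, y to its left, z up, the work surface at z = 0. Lengths are in m, angles in rad, forces in N, time in s.
With the tool pointing down it reaches from about 0.425 to 0.95 m from the base axis. Payload 4.7 kg.
Tool frame: the origin (TCP) lies midway between the tips of the shut fingers; the grasp point (between the pads) lies robot.pinch_z behind it (robot.pinch_z is the distance from the TCP to the grasp point, in m); z points along the fingers, y is the line along which they close (so a half turn about z gives the same grasp; the last joint's range is limited). The gripper opens to 85 mm and grips with 20 to 120 N. Pads are 22 mm wide; open, the fingers measure 114 mm over their backs; the gripper's body (76 mm by 85 mm) begins 54 mm behind the grasp point. The pads swing forward as they close: fully open they stand 13 mm farther back than shut.
Start: joints at [-1.15, 0.469, -0.049, 1.532, 0.024, 1.141, -0.082], TCP at [0.293, 0.608, 0.231] pointing down, gripper open.
Joint ranges: [-2.59, 2.59], [-0.33, 1.99], [-1.39, 1.29], [0.1, 2.45], [-1.04, 4.18], [0.21, 1.99], [-2.66, 2.66]. Speed limits (rad/s): [2.57, 2.57, 3.14, 3.14, 3.14, 3.14, 3.14].

## Interface

Orientations are given as a unit quaternion [w, x, y, z].
In Python, from rig import robot, imaging, close_job gives the robot as it stands.
- The arm moves only by the tool servo_tool, never from a script. Its argument "increments" is a list of rows, each a list of 5 numbers: the gripper command: -1 is shut, 1 is fully open, values between are in proportion, then the shift along the world's x, y, z in cm, then the turn about the world's z in rad. A call has 1 to 12 rows; each row is the pose to reach, as a shift and turn from the pose commanded when the call began; what a row does not reach only later rows make up. A row lasts 1/10 s, in which the tool goes at most 50 mm and 8.59 degrees, less where a joint would pass 70% of its speed; a pose out of reach is approached as far as the arm can. A call with a gripper value outside its range is refused whole. The fingers move at their own pace and stop on an object; "newtons" is the grip in N (left out, the last holds). Time passes only in rows, so rows that repeat a pose let the fingers close. It gives the time, the measured TCP pose, the force, the opening and the grip force at its end, in the units of the state.
- robot.sense(): the state, without advancing time (a new reading comes with each control period).
- imaging.grab_frame(name): name is "scene" or "side" or "wrist"; returns a dict with "frame" (384x512x3 uint8, blue, green, red), "mtx" (3x3 intrinsics, pixels), "world_to_cam" (4x4, takes a point from world to camera coordinates); the wrist camera has in their place "tool_from_camera" (4x4, takes a point from camera to tool coordinates, whose origin is the TCP and whose axes are the flange's). Camera axes: x right, y up, looking along -z (the intrinsics and any distortion apply to the point x, -y, -z); pixel columns grow to the right and rows downward; lengths in m; the calibration is good to about 2 mm. A picture is of the moment at which its call begins: read the wrist's pose just before it. There is no depth.
- close_job(): hands the job in; it is judged then, once.
The state is a dict: "clock": time; "q": joint angles; "joint_velocities": joint speeds; "joint_efforts": joint torques, N m; "tool_pos": TCP position; "tool_rot": TCP orientation; "wrist_force": force on the tool from outside, world axes, zero at the start; "ft_torque": the same for the moment, N m; "gripper_width": opening from 0.0 (shut) to 1.0 (fully open); "grasp_force": force on a finger pad.
Only numpy, scipy, OpenCV 4.12 (cv2) and the standard library are available. Lean on these libraries where they do the work, as an engineer would, in place of code of your own. Each camera call takes 0.05 s, during which the arm holds its last target. There are 200 camera calls.

## Working session

There is one attempt and no reset: what is moved stays moved. The work goes in short steps, Python scripts to look and compute and a tool call to move; the robot and the scene stay as the last step left them, time stands still between calls to the robot, and variables do not carry over. Pictures are saved under pics/ and viewed, at most 10 in all, crops included, and the job is handed in when it is done.

Besides the shell and the picture viewer there is one more tool, called as name(argument=value, ...) on one line, values as JSON. servo_tool: Moves the arm, as the interface text tells. Its arguments: {"type":"object","properties":{"increments":{"type":"array","items":{"type":"array","items":{"type":"number"}}},"newtons":{"type":"number"}},"required":["increments"]}

```bash
mkdir -p pics
cat > h.py <<'E'
import numpy as np, cv2, pickle
from rig import robot, imaging
def snap(name,fn):
    d=imaging.grab_frame(name); pickle.dump(d,open(f'pics/{fn}.pkl','wb')); cv2.imwrite(f'pics/{fn}.png',d['frame']); return d
def ray(fn,u,v,z):
    d=pickle.load(open(f'pics/{fn}.pkl','rb')); K=d['mtx'];W=d['world_to_cam']
    c=np.array([(u-K[0,2])/K[0,0],-(v-K[1,2])/K[1,1],-1]); R=W[:3,:3]; o=-R.T@W[:3,3]; r=R.T@c
    return o+r*(z-o[2])/r[2]
E
python3 - <<'E'
from h import *
a=snap('scene','a'); b=snap('side','b')
for d in(a,b):
    W=d['world_to_cam'];print(-W[:3,:3].T@W[:3,3],d['mtx'][0])
s=robot.sense();print(s['clock'],s['tool_pos'],s['tool_rot'],robot.pinch_z)
for n in 'ab': cv2.imwrite(f'pics/{n}2.png',cv2.resize(cv2.imread(f'pics/{n}.png'),(800,600),interpolation=cv2.INTER_CUBIC))
E
```

```text
[1.52665984 0.98685865 0.99774878] [470.73725158   0.         258.74858948]
[-0.12528675  0.99992659  1.35516345] [442.76292427   0.         260.21144669]
0.1 [0.29323726 0.60737129 0.23035467] [-1.65734310e-04  2.22984784e-01  9.74821504e-01 -8.90807203e-04] 0.0187
```

View pics/a2.png

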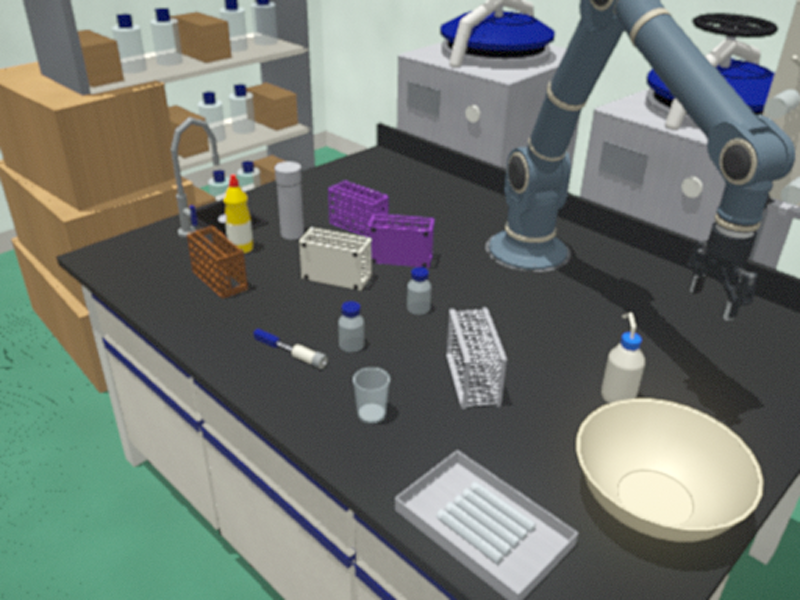

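View pics/b2.png

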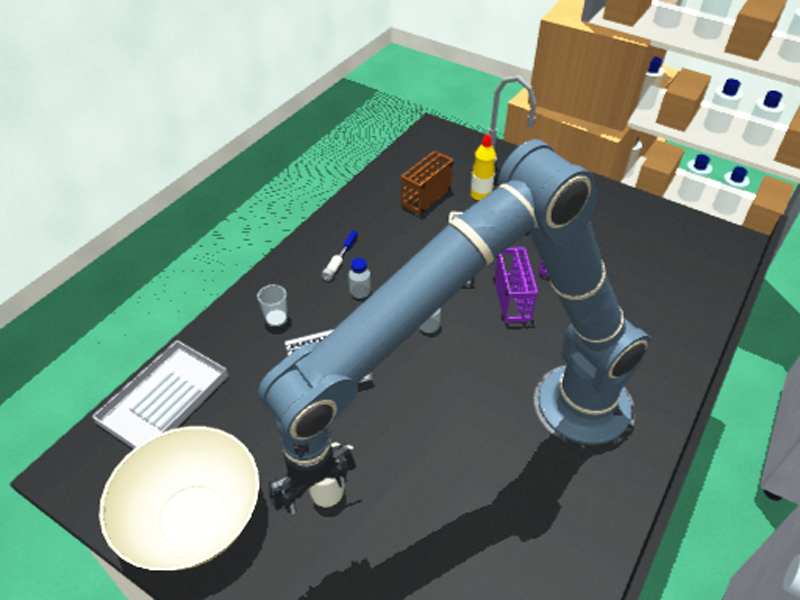

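Run:
```python
import cv2
i=cv2.imread('pics/a.png')
cv2.imwrite('pics/a3.png',cv2.resize(i[140:265,175:335],None,fx=4.8,fy=4.8,interpolation=cv2.INTER_CUBIC))
```

```text
(no output)
```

View pics/a3.png

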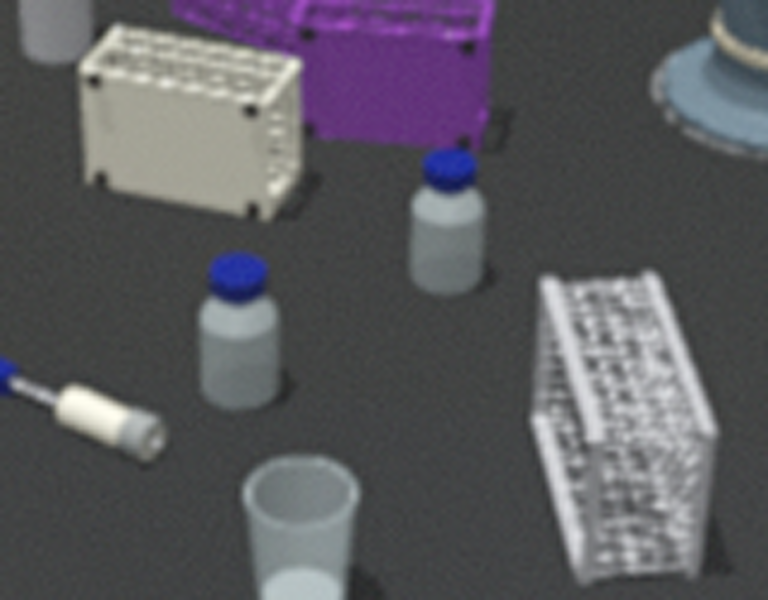

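Run:
```python
from h import *
def p(n,x,y,z): print(n,ray('a',175+x/4.8-.4,140+y/4.8-.4,z).round(3))
for n,x,y,z in [('rack base BL',88,183,0),('BR',262,215,0),('base TL',82,72,.11),('TR',258,108,.11),('grid TL',118,28,.11),('grid TR',300,62,.11),
('bas rim top far',545,278,.12),('rim top near',598,440,.12),('floor top far',652,275,.12),('floor top near',712,430,.12),('rim bot near',582,580,0),('floor bot near',697,575,0),('rim bot far',537,418,0),
('botA',450,160,.105),('botB',238,265,.105),('bk top',300,480,.09),('canister',58,30,.03)]: p(n,x,y,z)
d=pickle.load(open('pics/a.pkl','rb'))
for n,u,v,z in [('wash cap',630,340,.13),('can top',288,168,.205),('det',236,180,.215),('brush tip',320,360,.015),('brush end',256,334,.015),('purple top R',435,218,.11),('purple top L',370,218,.11),('purpleB',330,185,.1)]: print(n,ray('a',u*.64,v*.64,z).round(3))
```

```text
rack base BL [ 0.548 -0.313  0.   ]
BR [ 0.476 -0.176  0.   ]
base TL [ 0.552 -0.307  0.11 ]
TR [ 0.488 -0.166  0.11 ]
grid TL [ 0.482 -0.345  0.11 ]
grid TR [ 0.412 -0.198  0.11 ]
bas rim top far [0.515 0.159 0.12 ]
rim top near [0.628 0.303 0.12 ]
floor top far [0.458 0.208 0.12 ]
floor top near [0.568 0.346 0.12 ]
rim bot near [0.626 0.299 0.   ]
floor bot near [0.568 0.349 0.   ]
rim bot far [0.517 0.162 0.   ]
botA [ 0.429 -0.013  0.105]
botB [ 0.644 -0.017  0.105]
bk top [0.764 0.175 0.09 ]
canister [ 0.43 -0.5   0.03]
wash cap [0.35  0.493 0.13 ]
can top [ 0.423 -0.507  0.205]
det [ 0.581 -0.516  0.215]
brush tip [ 0.746 -0.003  0.015]
brush end [ 0.788 -0.176  0.015]
purple top R [ 0.211 -0.163  0.11 ]
purple top L [ 0.336 -0.28   0.11 ]
purpleB [ 0.264 -0.525  0.1  ]
```

The scene crop shows the white rack with its base towards the camera and bottom corners at (88,183) and (262,215). The basket rim's top edge runs from (545,278) to (598,440). I'll go behind the basket's mouth side, fingers spread along its length.

servo_tool(increments=[[0.3,2.6,-3.4,0.5,-0.02],[0.3,5.2,-6.8,1,-0.04],[0.3,8.2,-10.6,1,-0.06],[0.3,11.2,-14.4,1,-0.08],[0.3,14.2,-18.2,1,-0.1],[0.3,17.2,-22,1,-0.12],[0.3,20.2,-26,1,-0.14],[0.3,23.2,-29.8,1,-0.16],[0.3,26.2,-33.6,1,-0.18],[0.3,29.2,-37.4,1,-0.2],[0.3,31.4,-40.4,0.5,-0.22],[0.3,31.4,-40.4,0,-0.22]])

```text
clock: 1.3
tool_pos: [0.6108, 0.196, 0.2309]
tool_rot: [0.002, 0.334, 0.943, -0.002]
wrist_force: [0.7, -0.5, -0.4]
gripper_width: 0.653
grasp_force: 0.0
```

Run:
```python
from h import *
s=robot.sense();print(s['clock'],s['tool_pos'],s['tool_rot'],s['q'],s['gripper_width'])
a=snap('side','c');b=snap('scene','d')
cv2.imwrite('pics/cd.png',np.hstack([cv2.resize(a['frame'][130:330,120:320],(400,400)),cv2.resize(b['frame'][120:280,220:380],(400,400))]))
```

```text
1.3 [0.61083874 0.19603391 0.23087557] [ 0.00154561  0.3339611   0.94258402 -0.00171984] [-0.49369229  0.41322092  0.15833647  1.62825326 -0.06573889  1.10539626
  0.57082513] 0.6528128198654947
```

View pics/cd.png

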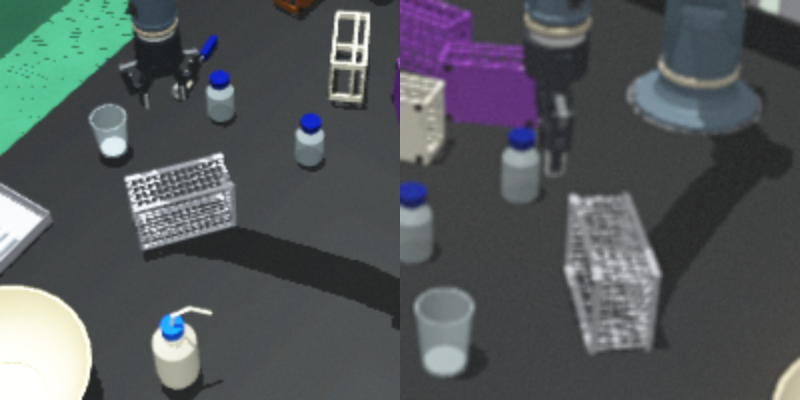

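Side view: the fingers hover on the mouth side, clear of the basket, and scene view agrees. I'll go down and push gently.

servo_tool(increments=[[0.3,0,0,-4,0],[0.3,0,0,-8,0],[0.3,0,0,-12,0],[0.3,0,0,-13.6,0],[0.3,-0.8,0.6,-13.6,0],[0.3,-1.6,1.2,-13.6,0],[0.3,-2.3,1.9,-13.6,0],[0.3,-3.1,2.5,-13.6,0],[0.3,-3.5,2.8,-13.6,0],[0.3,-3.9,3.1,-13.6,0],[0.3,-4.3,3.4,-13.6,0],[0.3,-4.7,3.7,-13.6,0]])

```text
clock: 2.6
tool_pos: [0.5602, 0.2409, 0.0954]
tool_rot: [0.0, 0.329, 0.944, -0.0]
wrist_force: [1.3, 0.4, 0.8]
gripper_width: 0.652
grasp_force: 0.4
```

Run:
```python
from h import *
s=robot.sense();print(s['tool_pos'],s['wrist_force'])
a=snap('side','e');b=snap('scene','f')
cv2.imwrite('pics/ef.png',np.hstack([cv2.resize(a['frame'][150:310,120:280],(400,400)),cv2.resize(b['frame'][140:280,240:380],(400,400))]))
```

```text
[0.56020904 0.2408804  0.09538904] [1.28412693 0.37309654 0.827243  ]
```

View pics/ef.png

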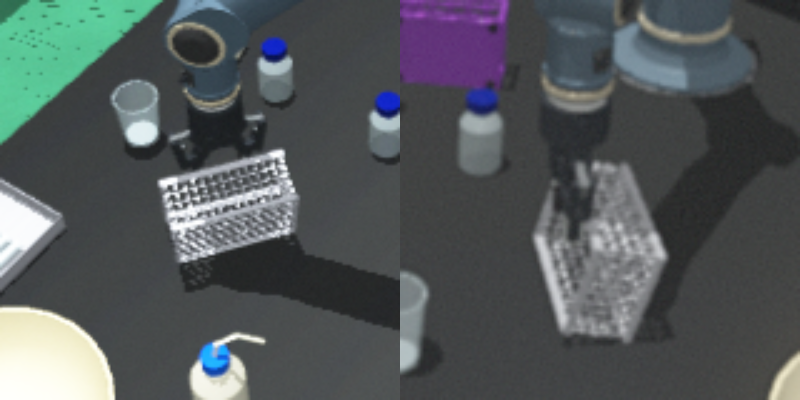

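The basket is tilting towards the robot, with its near edge at (180,260) still on the counter. I'll continue while rising slightly.

servo_tool(increments=[[0.3,-0.4,0.3,0.2,0],[0.3,-0.8,0.6,0.4,0],[0.3,-1.2,0.9,0.6,0],[0.3,-1.6,1.2,0.8,0],[0.3,-2.0,1.6,1.0,0],[0.3,-2.4,1.9,1.2,0],[0.3,-2.8,2.2,1.4,0],[0.3,-3.2,2.5,1.6,0],[0.3,-3.6,2.8,1.8,0],[0.3,-3.9,3.1,2.0,0],[0.3,-3.9,3.1,2.0,0],[0.3,-3.9,3.1,2.0,0]])

```text
clock: 3.9
tool_pos: [0.5215, 0.2719, 0.1154]
tool_rot: [0.0, 0.329, 0.944, 0.0]
wrist_force: [0.1, 0.5, 0.1]
gripper_width: 0.653
grasp_force: 0.0
```

Run:
```python
from h import *
s=robot.sense();print(s['tool_pos'],s['wrist_force'])
a=snap('side','g');b=snap('scene','h')
cv2.imwrite('pics/gh.png',np.hstack([cv2.resize(a['frame'][150:310,120:280],(400,400)),cv2.resize(b['frame'][140:280,240:380],(400,400))]))
```

```text
[0.52149121 0.27191953 0.11539864] [0.14767008 0.51494467 0.10766551]
```

View pics/gh.png

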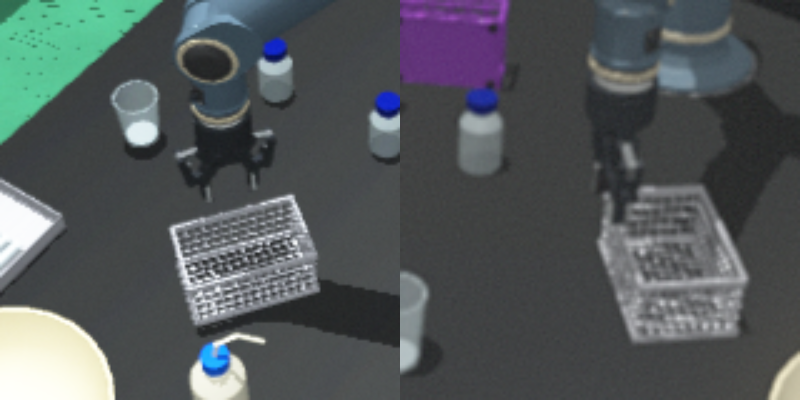

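The basket stands upright in both views. Now I'll go over to the grid side of the rack.

servo_tool(increments=[[0.3,0,0,4,0],[0.3,0,0,8,0],[0.3,0,0,12,0],[0.3,0,-3,13.5,0.05],[0.3,0,-7,13.5,0.15],[0.3,0,-11,13.5,0.25],[0.3,0,-15,13.5,0.35],[0.3,0,-19,13.5,0.45],[0.3,0,-23,13.5,0.55],[0.3,0,-27,13.5,0.65],[0.3,0,-31,13.5,0.75],[0.3,0,-35,13.5,0.85]])

```text
clock: 5.2
tool_pos: [0.5212, -0.0801, 0.2504]
tool_rot: [0.0, -0.092, 0.996, 0.0]
wrist_force: [-0.2, 0.3, 0.1]
gripper_width: 0.651
grasp_force: 0.0
```

servo_tool(increments=[[0.3,-1.5,-3,0,0.05],[0.3,-3,-6,0,0.1],[0.3,-5,-9,0,0.15],[0.3,-7,-12,0,0.2],[0.3,-9,-15,0,0.25],[0.3,-10.5,-18,0,0.274],[0.3,-12,-21.6,0,0.274],[0.3,-12,-21.6,0,0.274],[0.3,-12,-21.6,0,0.274]])

```text
clock: 6.1
tool_pos: [0.4009, -0.2949, 0.2503]
tool_rot: [-0.0, -0.224, 0.975, 0.0]
wrist_force: [0.1, -0.1, 0.6]
gripper_width: 0.648
grasp_force: 0.0
```

Run:
```python
from h import *
s=robot.sense();print(s['clock'],s['tool_pos'],s['tool_rot'],s['gripper_width'])
a=snap('side','i');b=snap('scene','j')
print(ray('h',240+232/2.857,140+338/2.857,0), 'start .568 .349')
cv2.imwrite('pics/ij.png',np.hstack([cv2.resize(a['frame'][110:270,220:380],(400,400)),cv2.resize(b['frame'][90:230,150:290],(400,400))]))
```

```text
6.1 [ 0.40085794 -0.29494687  0.25029233] [-1.32304023e-05 -2.23719883e-01  9.74653477e-01  1.20469137e-04] 0.6483351705555236
[0.56065061 0.34848345 0.        ] start .568 .349
```

View pics/ij.png

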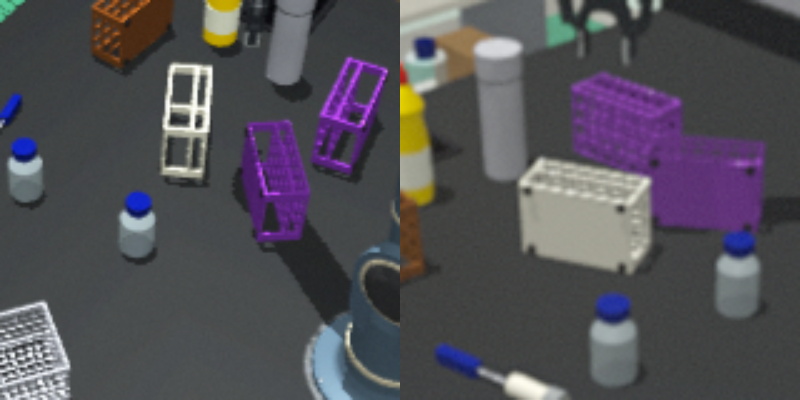

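Run:
```python
from h import *
for n,x,y,z in [('pur1 ',243,122,.11),('pur1b',296,122,.11),('pur1c',308,188,.11),('pur2',316,165,0.0),('pur2top',350,60,.11),('rack gridtop far',212,67,.11),('rack gridtop near',207,130,.11),('base near',164,130,.11),('canister top',292,2,.2)]: print(n,ray('i',220+x/2.5,110+y/2.5,z).round(3))
```

```text
pur1  [ 0.372 -0.249  0.11 ]
pur1b [ 0.299 -0.296  0.11 ]
pur1c [ 0.219 -0.171  0.11 ]
pur2 [ 0.261 -0.332  0.   ]
pur2top [ 0.289 -0.491  0.11 ]
rack gridtop far [ 0.481 -0.342  0.11 ]
rack gridtop near [ 0.413 -0.2    0.11 ]
base near [ 0.471 -0.162  0.11 ]
canister top [ 0.404 -0.47   0.2  ]
```

The side view shows the purple rack's corner close to the approach zone, roughly (0.37,-0.24). I'll start nearer the white rack with narrower fingers.

servo_tool(increments=[[-0.4,1.2,0.1,0,0],[-0.4,2.3,0.2,0,0],[-0.4,2.3,0.2,0,0],[-0.4,2.3,0.2,-4,0],[-0.4,2.3,0.2,-8,0],[-0.4,2.3,0.2,-12,0],[-0.4,2.3,0.2,-15.2,0],[-0.4,2.3,0.2,-15.2,0],[-0.4,3.0,0.5,-15.2,0],[-0.4,3.7,0.9,-15.2,0],[-0.4,4.4,1.2,-15.2,0],[-0.4,5.0,1.5,-15.1,0]])

```text
clock: 7.4
tool_pos: [0.4531, -0.279, 0.1008]
tool_rot: [0.001, -0.226, 0.974, -0.001]
wrist_force: [-1.5, -1.4, 0.5]
gripper_width: 0.296
grasp_force: 0.5
```

Run:
```python
from h import *
s=robot.sense();print(s['tool_pos'],s['wrist_force'])
a=snap('side','k');b=snap('scene','l')
cv2.imwrite('pics/kl.png',np.hstack([cv2.resize(a['frame'][110:270,220:380],(400,400)),cv2.resize(b['frame'][90:230,150:290],(400,400))]))
```

```text
[ 0.45311347 -0.2790169   0.10076353] [-1.53467995 -1.39592113  0.48373693]
```

View pics/kl.png

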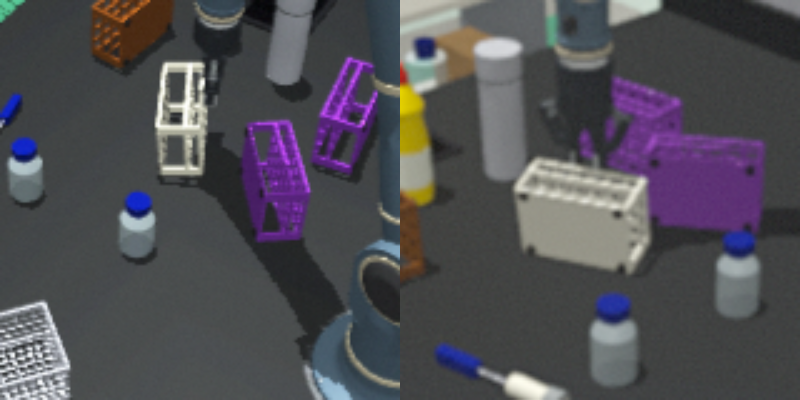

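Contact made and the rack's top edge has started to move while its lower edge stays put. Continuing.

servo_tool(increments=[[-0.4,0.5,0.25,0.2,0],[-0.4,1.0,0.5,0.4,0],[-0.4,1.5,0.75,0.6,0],[-0.4,2.0,1.0,0.8,0],[-0.4,2.5,1.25,1.0,0],[-0.4,3.0,1.5,1.2,0],[-0.4,3.5,1.7,1.4,0],[-0.4,4.0,2.0,1.6,0],[-0.4,4.5,2.2,1.8,0],[-0.4,5.0,2.4,2.0,0],[-0.4,5.3,2.6,2.1,0],[-0.4,5.3,2.6,2.1,0]])

```text
clock: 8.7
tool_pos: [0.5051, -0.2527, 0.1205]
tool_rot: [0.0, -0.226, 0.974, -0.0]
wrist_force: [-0.3, 0.1, -0.1]
gripper_width: 0.299
grasp_force: 0.0
```

Run:
```python
from h import *
s=robot.sense();print(s['tool_pos'],s['wrist_force'])
a=snap('side','m');b=snap('scene','n')
cv2.imwrite('pics/mn.png',np.hstack([cv2.resize(a['frame'][110:270,220:380],(400,400)),cv2.resize(b['frame'][90:230,150:290],(400,400))]))
```

```text
[ 0.50505444 -0.25272869  0.12047194] [-0.32802311  0.14571559 -0.13183869]
```

View pics/mn.png

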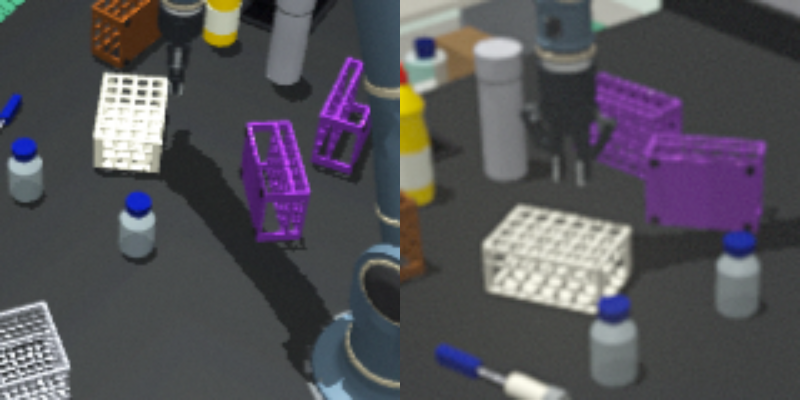

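The rack stands upright. I'll raise the arm clear and check how far it shifted.

servo_tool(increments=[[-0.4,0,0,4,0],[-0.4,0,0,8,0],[-0.4,0,0,12,0],[-0.4,0,0,12,0],[-0.4,0,0,12,0],[-0.4,0,0,12,0]])

```text
clock: 9.4
tool_pos: [0.5034, -0.2528, 0.2391]
tool_rot: [-0.001, -0.225, 0.974, 0.001]
wrist_force: [-0.0, 0.6, -0.2]
gripper_width: 0.299
grasp_force: 0.0
```

Run:
```python
from h import *
for n,x,y,z in [('top heel near',166,128,.075),('top heel far',167,77,.075),('bot heel near',160,170,.004)]: print(n,ray('m',220+x/2.5,110+y/2.5,z).round(3))
for n,x,y,z in [('top heel far',518,207,.075),('top heel near',631,230,.075),('top front far',485,247,.075)]: print(n,ray('n',150+(x-400)/2.857,90+y/2.857,z).round(3))
print('start heel ~ .476 -.176 ; .548 -.313', robot.sense()['tool_pos'])
```

```text
top heel near [ 0.488 -0.2    0.075]
top heel far [ 0.551 -0.313  0.075]
bot heel near [ 0.478 -0.172  0.004]
top heel far [ 0.554 -0.309  0.075]
top heel near [ 0.484 -0.157  0.075]
top front far [ 0.651 -0.256  0.075]
start heel ~ .476 -.176 ; .548 -.313 [ 0.50343735 -0.25278894  0.23906149]
```

Both heels are within about 10 mm of where they started, so I'm handing in.

```bash
python3 -c "
from rig import close_job
print(close_job())"
```

```text
the job is handed in; nothing more can be done
None
```

I pushed the rack and the basket upright in place and handed the job in at about 9.4 s of the 45 s; each lower edge measured within about 10 mm of its start, no bystander was seen to move (not measured), and no verdict was returned.

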